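# Clamp a tube in the bench tube clamp

## Robot

A 6-joint arm with a two-finger parallel gripper is mounted at the origin on a cart in front of the work surface, level with it; the furniture and walls round the work are solid. World frame = base frame: x ahead of the robot, y to its left, z up, the work surface at z = 0. Lengths are in m, angles in rad, forces in N, time in s.
With the tool pointing down it reaches from about 0.35 to 0.875 m from the base axis. Payload 15.5 kg.
Tool frame: the origin (TCP) lies at the very end of the fingers, on their centre line; the grasp point (between the pads) lies 19 mm behind it (bot.pinch_z is the distance from the TCP to the grasp point, in m); z points along the fingers, y is the line along which they close (so a half turn about z gives the same grasp; the last joint's range is limited). The gripper opens to 85 mm and grips with 20 to 120 N. Pads are 22 mm wide; open, the fingers measure 114 mm over their backs; the gripper's body (76 mm by 85 mm) begins 54 mm behind the grasp point. The pads swing forward as they close: fully open they stand 13 mm farther back than shut.
Start: joints at [-1.379, 0.494, 1.345, -0, 1.302, -0.096], TCP at [0.177, -0.599, 0.231] pointing down, gripper open.
Joint ranges: [-2.91, 2.91], [-0.82, 2.16], [0.22, 2.67], [-1.22, 4.37], [0.12, 2.79], [-3.08, 3.08]. Speed limits (rad/s): [1.89, 1.89, 2.57, 3.01, 3.01, 3.01].

## Interface

Orientations are given as a unit quaternion [w, x, y, z].
In Python, from station import bot, capture gives the robot as it stands. Calls block until the motion is done:
- bot.move_to(position, orientation): joint-space move of the TCP to a pose.
- bot.move_straight(position, rot=None, velocity=0.15, f_stop=None): straight line of the TCP; rot=None keeps the orientation; velocity is the mean speed in m/s. With f_stop (N) it stops when the force on the tool has changed by that much, and returns True; else False.
- bot.goto_joints(angles): joint-space move.
- bot.set_gripper(opening, effort=None): finger opening in m; effort is the grip in N (None keeps the last); returns when the fingers have stopped.
- bot.hold(seconds).
- bot.ik(position, orientation): joint angles nearest the present ones, or None.
- capture(name): name is "scene" or "top" or "wrist"; returns a dict with "pixels" (420x560x3 uint8, blue, green, red), "mtx" (3x3 intrinsics, pixels), "extrinsics" (4x4, takes a point from camera to world coordinates); the wrist camera has in their place "mount" (4x4, takes a point from camera to tool coordinates, whose origin is the TCP and whose axes are the flange's). Camera axes: x right, y up, looking along -z (the intrinsics and any distortion apply to the point x, -y, -z); pixel columns grow to the right and rows downward; lengths in m; the calibration is good to about 2 mm. A picture is of the moment at which its call begins: read the wrist's pose just before it. There is no depth.
A pose or a line that the arm cannot do raises bot.MotionError and nothing moves.
- bot.sign_off(): hands the job in; it is judged then, once.
Readings, each from a call of its own:
- bot.get_time_s(): time.
- bot.get_joint_pos(): joint angles.
- bot.get_joint_vel(): joint speeds.
- bot.get_tau(): joint torques, N m.
- bot.get_tcp_pos(): TCP position.
- bot.get_tool_rot(): TCP orientation.
- bot.get_contact_force(): force on the tool from outside, world axes, zero at the start.
- bot.get_moment(): the same for the moment, N m.
- bot.get_grip_width(): finger opening in m.
- bot.get_grasp_force(): force on a finger pad.
Only numpy, scipy, OpenCV 4.12 (cv2) and the standard library are available. Lean on these libraries where they do the work, as an engineer would, in place of code of your own. Each camera call takes 0.05 s, during which the arm holds its last target. There are 200 camera calls.

## Task

Get the tube ready for filing: slide it along its V supports until its end is right up against the clamp's end stop. Then swing the clamp's hinged upper half fully down over the tube, and finally tip the swing bolt up so that it drops fully into the slot of the upper half's ear and stays there. Leave the other things on the bench where they are.

Things in the scene. Friction and masses are not known exactly. Their poses are not given: they have to be found in the camera images.
- tube_clamp: Grey plate 150x225x12 mm fixed to the bench, with a steel tube clamp in its middle. Origin on the bench under the tube's axis. y runs along the tube towards the end stop, x to the hinge side (away from the robot, turned -0.45 to 0.3 rad), z up. Two V supports at y=-60 and +46 mm, 18 mm thick, carry the tube, axis at x=0, z=58 mm. The lower clamp half and hinge lugs lie within y=-35 to 35 mm.
- stop_face (a point): Point on the face of the end stop (upright plate 66 mm wide, 90 mm high) where the tube's axis meets it: clamp frame (0, 100, 58) mm. The tube's end must come to rest against it. At the other end, beyond y=-69 mm, nothing stands on the plate but bolt heads 19 mm high.
- tube: Plain metal tube, 48 mm diameter, 200 mm long, about 0.35 kg, both ends closed with black plugs, loose in the V supports. Origin at its centre, y along its length. Home, its origin is at y=0 of tube_clamp; it starts 25 to 55 mm short of that, on the -y side. A few newtons on its -y end slide it.
- cap (a joint): Hinge angle (rad) of the upper half: a steel half-ring 50 mm wide with a slotted ear on its free side. 0 = closed over the tube, 1.57 = standing upright, more = leaning back away from the tube, up to 1.8; it starts at 1.25 to 1.75. The hinge is stiff and stays where it is left; about 2 N at the ear moves it. Closed, the ring's top is at z=96 mm and clears the tube by 2 mm.
- cap_hinge (a point): Middle of the hinge pin of the upper half: clamp frame (42, 0, 60) mm; the pin runs along the clamp's y.
- cap_ear (a point): Open end of the ear's slot, on the face that is on top when closed; closed, at clamp frame (-62, 0, 70) mm. The ear is a flat fork 50 mm wide, 8 mm thick, reaching from 80 mm (at the ring) to 104 mm (free end) from the hinge pin; this face lies 10 mm to the outer side of the pin. The slot is 14 mm wide, open at the free end; narrow fingertips can catch in it.
- swing_bolt (a joint): Angle (rad) of the swing bolt about its foot. 0 = fully in the slot, leaning 0.14 inwards (to the tube) past upright; 0.14 = upright; 0.9 = leaning out, away from the hinge, on its stop, where it starts. It swings freely: let go before upright it falls out again, past upright it drops into the slot. Put up before the upper half is closed, its nut blocks the ear.
- bolt_pin (a point): Middle of the bolt's hinge pin, at its foot: clamp frame (-47, 0, 26) mm; the pin runs along the clamp's y.
- bolt_nut (a point): Centre of the dark round nut on the bolt, 62 mm along the bolt from its pin. The nut has 34 mm diameter and is 19 mm thick along the bolt (53 to 72 mm from the pin); the bolt is 10 mm thick and ends 86 mm from the pin. In the slot, the nut's underside stands about 7 mm above the ear.
- jar_screws: Glass jar of screws, 68 mm diameter, 94 mm high; origin under its centre. Leave it alone.
- masking_tape: Roll of blue masking tape lying flat, 96 mm diameter, 25 mm high; origin under its centre. Leave it alone.
- oil_can: Green oil can with a spout, 76 mm diameter, 156 mm high; origin under its centre. Leave it alone.
- offcut_oak: Oak offcut 45 x 150 x 30 mm lying flat; origin under its centre. Leave it alone.

How it is judged:
On the way, in this order (a step that is already met when the one before it is completed fails the run):
1. the tube lies in its supports with its end against the stop (gap under 4 mm), the upper half still open (y of tube in the frame of tube_clamp above -0.004 m and x of tube in the frame of tube_clamp between -0.006 and 0.006 m and z of tube in the frame of tube_clamp between 0.052 and 0.064 m and value of joint cap above 0.5 rad), for 0.2 s.
2. the upper half is closed over the tube (angle under 0.06 rad) (value of joint cap below 0.06 rad and y of tube in the frame of tube_clamp above -0.004 m and x of tube in the frame of tube_clamp between -0.006 and 0.006 m and z of tube in the frame of tube_clamp between 0.052 and 0.064 m), for 0.2 s.
3. the swing bolt is in the slot (angle under 0.08 rad) (all of step 2 and value of joint swing_bolt below 0.08 rad), for 0.2 s.
At the end, for the whole second after the job is handed in: The tube rests in its supports with its end within 4 mm of the end stop, the upper half is closed over it (angle under 0.06 rad), the swing bolt is in the slot (angle under 0.08 rad) and the tube is at rest (all of step 3 and linear speed of tube below 0.02 m/s); the robot touches nothing.
It fails at once if the jar of screws is pushed more than 30 mm from its place (distance of jar_screws from where it was at the start of the episode above 0.03 m).
It fails at once if the roll of masking tape is pushed more than 30 mm from its place (distance of masking_tape from where it was at the start of the episode above 0.03 m).
It fails at once if the oil can is pushed more than 30 mm from its place (distance of oil_can from where it was at the start of the episode above 0.03 m).
It fails at once if the oak offcut is pushed more than 30 mm from its place (distance of offcut_oak from where it was at the start of the episode above 0.03 m).
It also fails if it takes over 53 s, if anything falls off the work surface, if the arm or the gripper's body presses on something with over 40 N, if the wrist force passes 120 N, or if a joint passes its speed limit or range.

## Working session

There is one attempt and no reset: what is moved stays moved. The work goes in short steps, each a Python script; the robot and the scene stay as the last script left them, time stands still between calls to the robot, and variables do not carry over. Pictures are saved under pics/ and viewed, at most 10 in all, crops included, and the job is handed in when it is done.

```bash
mkdir -p pics && ls && python3 - <<'E'
from station import bot, capture
import cv2,numpy as np
for n in ("top","scene"):
    c=capture(n); cv2.imwrite(f"pics/{n}0.png",cv2.resize(c["pixels"],(784,588),interpolation=cv2.INTER_CUBIC)); print(n,c["mtx"].tolist(),np.round(c["extrinsics"],4).tolist(),[k for k in c])
    np.savez(f"{n}0.npz",**{k:c[k] for k in("pixels","mtx","extrinsics")})
print(bot.get_time_s(),bot.get_tool_rot(),bot.pinch_z)
E
```

```text
pics
top [[545.0444137788323, 0.0, 277.94476205051126], [0.0, 545.0444137788323, 207.7156282636945], [0.0, 0.0, 1.0]] [[-0.0042, 0.9951, -0.0989, 0.3803], [-0.9999, -0.0053, -0.0108, 0.0666], [-0.0113, 0.0988, 0.995, 1.4915], [0.0, 0.0, 0.0, 1.0]] ['pixels', 'mtx', 'extrinsics']
scene [[470.4926268456629, 0.0, 276.8164507917521], [0.0, 470.4926268456629, 209.38611159629323], [0.0, 0.0, 1.0]] [[-0.6046, 0.6067, -0.516, -0.1595], [-0.7963, -0.475, 0.3745, 0.5758], [-0.0179, 0.6374, 0.7704, 1.0762], [0.0, 0.0, 0.0, 1.0]] ['pixels', 'mtx', 'extrinsics']
0.1 [-5.38911976e-04  9.89736366e-01  1.42904280e-01 -3.73455975e-05] 0.0187
```

View pics/top0.png

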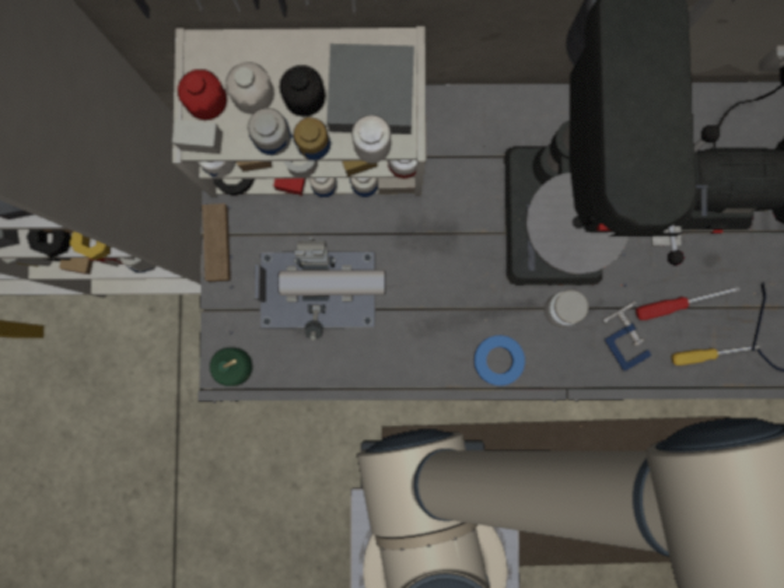

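View pics/scene0.png

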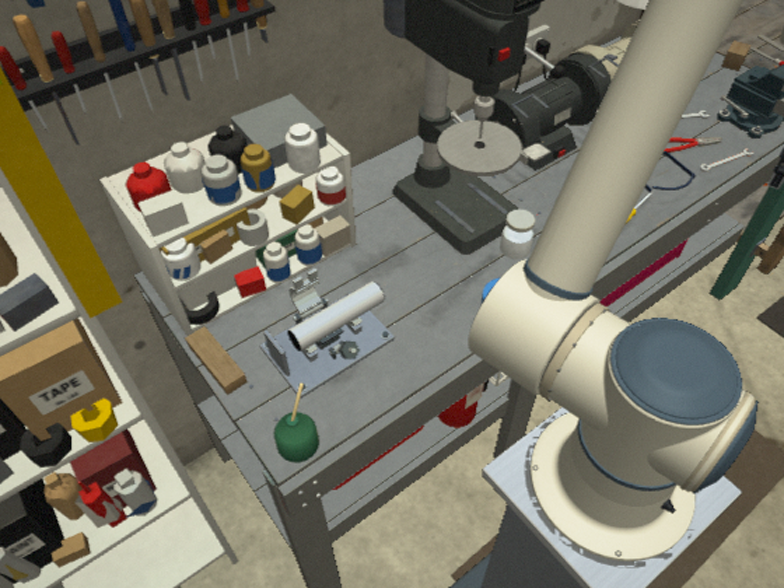

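The top view shows the clamp plate at about (262–375, 252–327) with its stop on the left. The tube is at (280–385, 282), the bolt nut at (314, 330), the oil can at (230, 366) and the oak at (215, 243). The scene view shows the same layout, with the shelf behind the clamp. I'll enlarge both views next.

```bash
python3 - <<'E'
import cv2,numpy as np
t=np.load("top0.npz")["pixels"][170:245,175:280]; s=np.load("scene0.npz")["pixels"][185:280,180:290]
cv2.imwrite("pics/topc.png",cv2.resize(t,None,fx=7.5,fy=7.5,interpolation=cv2.INTER_CUBIC))
cv2.imwrite("pics/scenec.png",cv2.resize(s,None,fx=6,fy=6,interpolation=cv2.INTER_CUBIC))
E
```

```text
(no output)
```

View pics/topc.png

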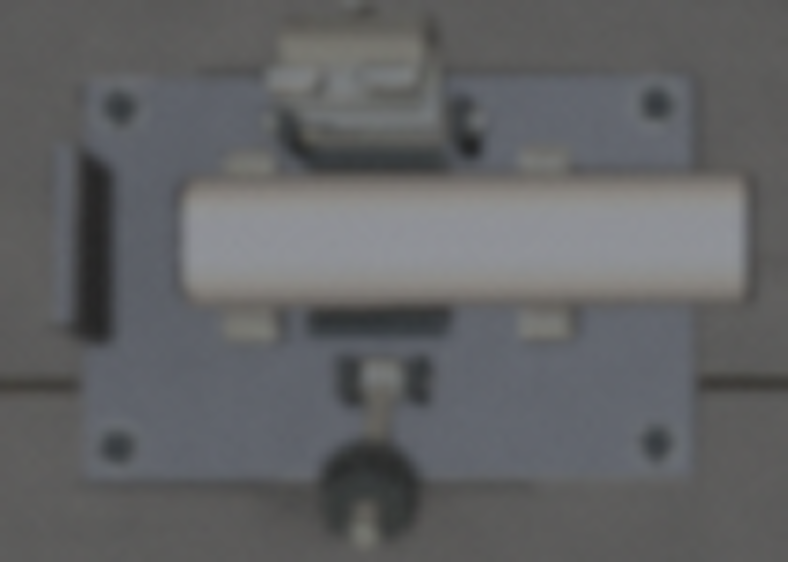

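View pics/scenec.png

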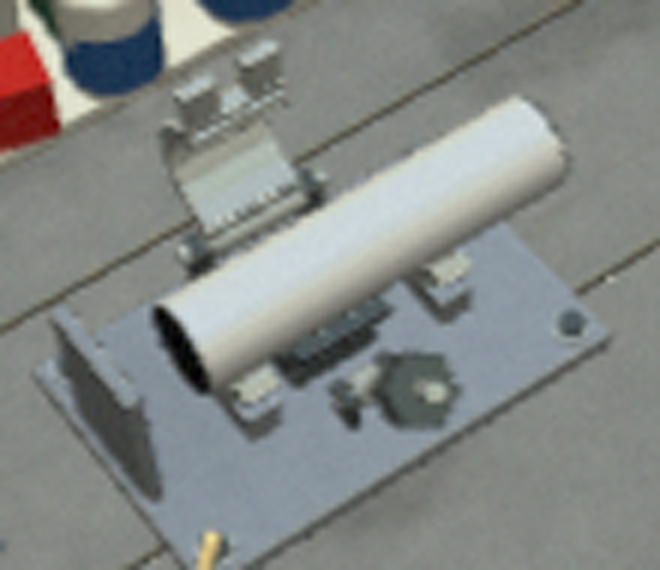

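The crops give clear points: plate corners, bolt heads, tube ends, nut and ear tips. I'll fit the clamp pose, tube offset and cap angle from these.

```bash
cat > fit.py <<'E'
import numpy as np
from scipy.optimize import least_squares
cam={n:np.load(n+"0.npz") for n in("top","scene")}
def proj(n,P):
    c=cam[n];T=np.linalg.inv(c["extrinsics"]);p=T[:3,:3]@P+T[:3,3];p=p*[1,-1,-1];q=c["mtx"]@p;return q[:2]/q[2]
S={"top":(7.5,(175,170)),"scene":(6,(180,185))}
def src(n,uv): s,o=S[n];return (np.array(uv)+.5)/s-.5+o
def W(p,P):
    c,s=np.cos(p[2]),np.sin(p[2]);return np.array([p[0]+c*P[0]-s*P[1],p[1]+s*P[0]+c*P[1],P[2]])
def cap(th,a,b,y): return [.042-a*np.cos(th)+b*np.sin(th),y,.060+a*np.sin(th)+b*np.cos(th)]
b=.9-.14; nut=lambda r:[-.047-r*np.sin(b),0,.026+r*np.cos(b)]
obs=[("top",(83,75),lambda p:[.075,.1125,.012]),("top",(692,75),lambda p:[.075,-.1125,.012]),("top",(692,480),lambda p:[-.075,-.1125,.012]),("top",(83,482),lambda p:[-.075,.1125,.012]),
("scene",(35,372),lambda p:[.075,.1125,.012]),("scene",(608,335),lambda p:[-.075,-.1125,.012]),
("top",(365,545),lambda p:nut(.086)),("scene",(433,390),lambda p:nut(.086)),
("top",(182,240),lambda p:[0,p[3]+.1,.062]),("top",(748,240),lambda p:[0,p[3]-.1,.062]),("scene",(180,345),lambda p:[0,p[3]+.1,.058]),
("scene",(176,86),lambda p:cap(p[4],.104,.010,.025)),("scene",(280,41),lambda p:cap(p[4],.104,.010,-.025)),
("top",(267,80),lambda p:cap(p[4],.104,.006,.025)),("top",(427,75),lambda p:cap(p[4],.104,.006,-.025))]
f=lambda p:np.concatenate([proj(n,W(p,np.array(g(p))))-src(n,uv) for n,uv,g in obs])
if __name__=="__main__":
    r=least_squares(f,[.6,.25,0,-.04,1.5],loss="soft_l1");print(np.round(r.x,4));print(np.round(r.fun.reshape(-1,2),2).tolist())
    def back(n,uv,z,full=False):
        c=cam[n];d=np.linalg.inv(c["mtx"])@[*uv,1];d=c["extrinsics"][:3,:3]@(d*[1,-1,-1]);o=c["extrinsics"][:3,3];return np.round(o+d*(z-o[2])/d[2],3)
    for nm,uv,z in(("oil",(230,366),.09),("oak",(215,243),.03),("jar",(570,306),.094),("tape",(500,360),.02),("shelf lip",(190,193),.0),("shelf top L",(175,162),.25),("shelftopR",(425,162),.25)):print(nm,back("top",np.array(uv)/1.4,z))
E
python3 fit.py
```

```text
[ 0.5358  0.2238 -0.0047 -0.0322  1.5486]
[[0.03, -1.74], [0.68, -1.84], [0.55, -1.19], [-0.92, -1.45], [-0.72, -2.38], [0.9, -1.71], [-0.48, 0.69], [2.05, 1.22], [-0.18, 1.43], [0.03, 1.37], [0.96, 1.94], [0.39, 0.3], [-0.62, -1.09], [-0.35, -0.14], [-1.41, 0.5]]
oil [0.383 0.374 0.09 ]
oak [0.621 0.42  0.03 ]
jar [ 0.489 -0.249  0.094]
tape [ 0.392 -0.129  0.02 ]
shelf lip [0.727 0.479 0.   ]
shelf top L [0.722 0.436 0.25 ]
shelftopR [0.719 0.02  0.25 ]
```

```bash
sed -i 's/\[\.075,/[.075+p[5],/; s/\[\.075,/[.075+p[5],/g; s/\[-\.075,/[-.075+p[5],/g; s/-\.04,1\.5\]/-.04,1.5,0]/' fit.py && python3 fit.py | head -2
```

```text
[ 0.54    0.224  -0.0056 -0.0328  1.5069 -0.0087]
[[-0.07, -0.15], [0.6, -0.18], [0.42, 0.5], [-1.07, 0.17], [0.01, -1.32], [1.8, -0.59], [-0.61, -0.96], [0.98, 0.21], [-0.03, -0.19], [0.16, -0.18], [0.22, 0.83], [0.32, 0.3], [-0.67, -1.08], [-0.45, -0.12], [-1.51, 0.54]]
```

The fit now agrees to about 1 px: clamp at (0.540, 0.224), yaw about -0.006, tube offset -33 mm, cap about 1.51 rad. Next I'll swing round with the arm kept in close, to avoid the drill press, and push the tube home.

```bash
cat > h.py <<'E'
from station import bot, capture
import numpy as np, cv2
P0=np.array([.540,.224]); YAW=-.0056
Q=np.array([0,np.cos(YAW/2),np.sin(YAW/2),0])   # down, tool x = clamp x, tool y = -clamp y
def C(x,y,z):
    c,s=np.cos(YAW),np.sin(YAW); return np.array([P0[0]+c*x-s*y,P0[1]+s*x+c*y,z])
def inv(p):
    c,s=np.cos(YAW),np.sin(YAW); d=np.array(p[:2])-P0; return np.round([c*d[0]+s*d[1],-s*d[0]+c*d[1],p[2]],4)
def line(x,y,z,v=.15,f=None):
    r=bot.move_straight(C(x,y,z),velocity=v,f_stop=f); print(r,inv(bot.get_tcp_pos()),np.round(bot.get_contact_force(),1),round(bot.get_time_s(),2)); return r
def snap(n,name,box,s):
    im=capture(n)["pixels"]; a,b,c,d=box; cv2.imwrite(f"pics/{name}.png",cv2.resize(im[b:d,a:c],None,fx=s,fy=s,interpolation=cv2.INTER_CUBIC))
E
python3 - <<'E'
from h import *
bot.move_to([.33,-.36,.27],Q); bot.set_gripper(0.0,30)
bot.move_to([.43,.0,.25],Q); bot.move_to(C(0,-.175,.16),Q)
line(0,-.175,.045)
r=line(0,-.135,.045,.05,6)
r=line(0,-.100,.045,.03,18)
E
```

```text
False [ 0.0005 -0.1751  0.046 ] [0.1 0.1 0.3] 4.94
False [-0.     -0.1349  0.0449] [ 0.4 -0.4 -0.1] 5.89
True [-1.000e-04 -1.133e-01  4.490e-02] [ 0.3 -8.9  4.7] 6.66
```

```bash
python3 - <<'E'
from h import *
line(0,-.15,.045,.15)
t=capture("top")["pixels"][170:245,175:280]; s=capture("scene")["pixels"][185:280,180:290]
cv2.imwrite("pics/p1.png",np.hstack([cv2.resize(t,(399,285),interpolation=2),cv2.resize(s,(400,285),interpolation=2)]))
E
```

```text
False [ 1.000e-04 -1.499e-01  4.500e-02] [-0.6  0.3  0.8] 7.05
```

View pics/p1.png

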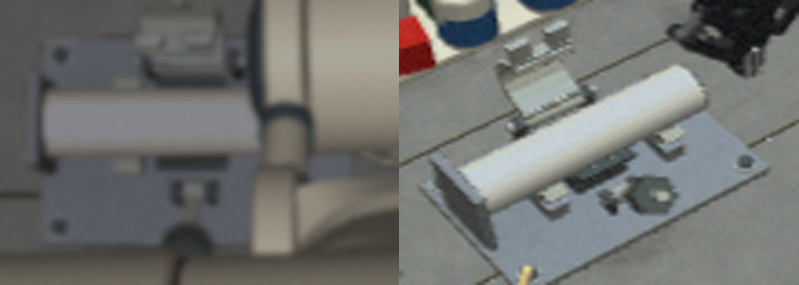

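The tube's end now meets the stop plate: in the left half at about (45, 120), and in the right half there is no gap. Next I'll close the cap, with the fingers straddling the slot.

```bash
python3 - <<'E'
from h import *
line(0,-.15,.25,.2); bot.set_gripper(.022)
bot.move_to(C(.095,0,.25),Q); line(.095,0,.152,.15)
for th in (1.45,1.2,.95,.7,.5,.35,.22,.12):
    a,b=.094,.010
    x=.042-a*np.cos(th)+b*np.sin(th)+.011; z=.060+a*np.sin(th)+b*np.cos(th)
    if line(x,0,z-.001,.08,30): break
else: line(-.045,0,.060,.03,15)
E
```

```text
False [-0.0006 -0.1499  0.249 ] [0.  0.1 0.2] 8.32
False [ 0.0955 -0.0002  0.1531] [ 0.5 -0.4  0.1] 10.21
False [5.200e-02 1.000e-04 1.538e-01] [ 0.4  0.6 -0.7] 10.9
False [0.0284 0.     0.1503] [ 0.6  0.4 -0.1] 11.34
False [0.0067 0.     0.1413] [0.4 0.4 0.1] 11.78
False [-0.0123  0.      0.1272] [0.2 0.1 0.4] 12.22
False [-0.0246  0.      0.1129] [ 0.9 -0.2 -0.1] 12.61
False [-0.0319 -0.      0.1006] [ 0.9  0.3 -0.2] 12.93
False [-0.0367 -0.0001  0.0892] [ 0.1 -0.2  0.3] 13.23
False [-0.0393 -0.0001  0.0801] [0.8 0.5 0.2] 13.5
True [-0.0417  0.0002  0.0695] [-4.3 -1.5 22.2] 13.97
```

```bash
python3 - <<'E'
from h import *
line(-.045,0,.18,.2)
line(-.145,0,.18,.2)
s=capture("scene")["pixels"][185:280,180:290]
cv2.imwrite("pics/p2.png",cv2.resize(s,None,fx=6,fy=6,interpolation=2))
E
```

```text
False [-0.0456 -0.0002  0.1788] [-0.1  1.1  0.5] 14.68
False [-0.1441  0.0002  0.1797] [ 1.   0.6 -0.2] 15.33
```

View pics/p2.png

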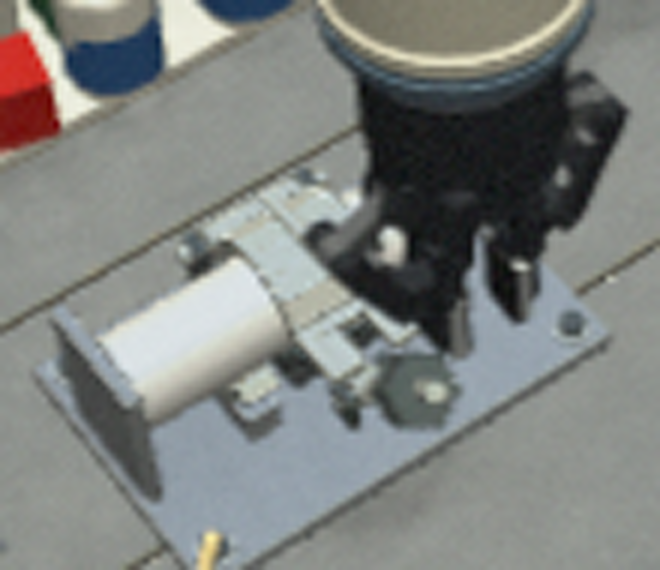

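The cap is down over the tube: its ring is at about (270, 250) and its ear with the slot at about (350, 340). The tube still meets the stop. Now I'll raise the bolt from the outside with closed fingers.

```bash
python3 - <<'E'
from h import *
bot.set_gripper(0.0); line(-.145,0,.070,.12,10)
line(-.120,0,.070,.06,25)
line(-.090,0,.080,.06,25)
line(-.066,0,.083,.04,12)
bot.hold(.3)
line(-.13,0,.084,.15); line(-.16,0,.22,.2)
bot.move_to(C(-.10,-.2,.25),Q)
t=capture("top")["pixels"][170:245,175:280]; s=capture("scene")["pixels"][185:280,180:290]
cv2.imwrite("pics/p3.png",np.hstack([cv2.resize(t,(399,400),interpolation=2),cv2.resize(s,(400,400),interpolation=2)]))
print(bot.get_time_s())
E
```

```text
False [-1.447e-01  1.000e-04  7.050e-02] [-0.1  0.4 -0.2] 16.79
False [-1.199e-01 -1.000e-04  6.990e-02] [-0.7 -0.1  0. ] 17.36
True [-0.1081 -0.0005  0.0749] [-9.6  3.9  7.7] 17.72
True [-0.1086 -0.0006  0.0748] [-6.   3.9  5.4] 18.03
False [-0.1298  0.0002  0.0845] [-0.4  0.1  0.8] 18.64
False [-1.600e-01 -1.000e-04  2.193e-01] [ 0.2 -0.4 -0.4] 19.49
20.4417
```

View pics/p3.png

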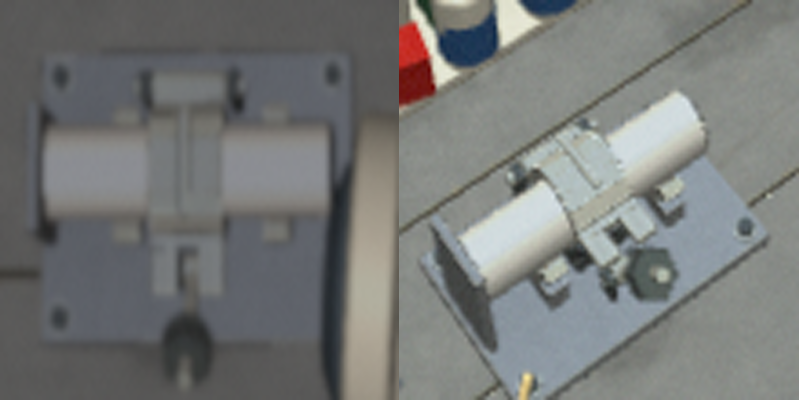

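The bolt did not move: it is still leaning out, nut at about (187, 340) left and (655, 275) right. The fingers were pressing on its end from too high. I'll come in lower, find contact with the nut's outer side, and follow the bolt's arc.

```bash
python3 - <<'E'
from h import *
bot.move_to(C(-.155,0,.16),Q); line(-.155,0,.0475,.12,10)
line(-.100,0,.0475,.03,4)
x0=inv(bot.get_tcp_pos())[0]; off=min(max(x0+.109,-.014),-.004)
for ph in np.arange(.1,.91,.1):
    u=.992-ph
    if line(-.047-.0741*np.sin(u)+off,0,.026+.0741*np.cos(u)-.019,.06,25): break
E
```

```text
False [-0.1546 -0.      0.048 ] [0.7 0.6 0.2] 22.43
True [-0.1169 -0.0002  0.0473] [-2.4  1.4  1.5] 23.64
False [-0.1123  0.      0.0538] [-2.3  0.3  0.7] 23.93
False [-1.073e-01  1.000e-04  5.920e-02] [-1.2  0.4  0.9] 24.2
False [-1.017e-01  1.000e-04  6.430e-02] [-1.2  0.5  0.6] 24.48
False [-0.0957  0.0001  0.0687] [-0.3 -0.4  0. ] 24.75
False [-0.0894  0.0001  0.0725] [-1.   0.1 -0.1] 25.02
False [-0.0827  0.0001  0.0756] [-0.3  0.7 -0.1] 25.3
False [-0.0757  0.      0.0781] [-0.6  0.1 -0.1] 25.57
False [-0.0685  0.0001  0.0798] [ 0.4  1.1 -0.4] 25.85
False [-0.0646 -0.0004  0.08  ] [-14.4   3.4   2.1] 26.12
```

```bash
python3 - <<'E'
from h import *
line(-.13,0,.084,.15); line(-.16,0,.22,.2)
bot.move_to(C(-.10,-.2,.25),Q)
t=capture("top")["pixels"][170:245,175:280]; s=capture("scene")["pixels"][185:280,180:290]
cv2.imwrite("pics/p4.png",np.hstack([cv2.resize(t,(399,400),interpolation=2),cv2.resize(s,(400,400),interpolation=2)]))
E
```

```text
False [-0.1287  0.0003  0.0842] [ 0.7 -0.3  0.3] 26.73
False [-1.599e-01 -2.000e-04  2.193e-01] [-0.3 -0.   0.1] 27.58
```

View pics/p4.png

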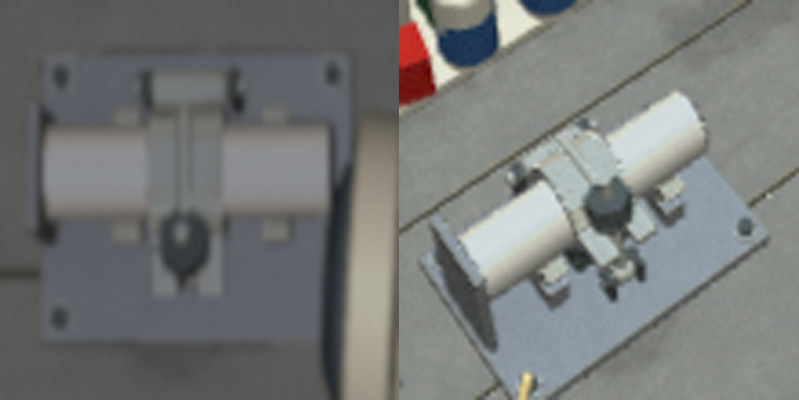

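The bolt is now up in the slot, nut at about (184, 240) left and (608, 205) right, and the tube is still at the stop. I'll check the bolt angle numerically before handing in.

```bash
python3 - <<'E'
from fit import *
p=[.540,.224,-.0056]
for a in(0,.08,.14,.2):
    o=[]
    for n,sc,of,sh in(("top",(3.8,5.333),(175,170),0),("scene",(3.636,4.21),(180,185),399)):
        for r in(.0625,.086):
            q=proj(n,W(p,np.array([-.047-r*np.sin(a-.14),0,.026+r*np.cos(a-.14)])));o.append(np.round((q-of)*sc+[sh,0]))
    print(a,np.array(o).tolist())
E
```

```text
0 [[182.0, 240.0], [178.0, 229.0], [609.0, 202.0], [604.0, 176.0]]
0.08 [[182.0, 250.0], [178.0, 243.0], [613.0, 206.0], [610.0, 182.0]]
0.14 [[182.0, 258.0], [178.0, 254.0], [616.0, 210.0], [614.0, 187.0]]
0.2 [[182.0, 265.0], [178.0, 265.0], [619.0, 214.0], [618.0, 193.0]]
```

The observed tip (182, 230) and nut (184, 240) match angle 0.

```bash
python3 -c "
from station import bot
print(bot.sign_off(), bot.get_time_s())"
```

```text
the job is handed in; nothing more can be done
the job is handed in; nothing more can be done
```

I handed the job in at about 28 s: the last pictures show the tube against the stop, the upper half closed over it and the swing bolt fully in the slot, but the hand-in call returned no verdict.

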